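Load a gel cassette edge-on into the slot reader

ROBOT

A 6-joint arm with a two-finger parallel gripper is mounted at the origin on the work surface. World frame = base frame: x ahead of the robot, y to its left, z up, the work surface at z = 0. Lengths are in mm, angles in rad, forces in N, time in s.
With the tool pointing down it reaches from about 325 to 850 mm from the base axis. Payload 4.4 kg.
Tool frame: the origin (TCP) lies at the very end of the fingers, on their centre line; the grasp point (between the pads) lies 19 mm behind it; z points along the fingers, x is the direction in which the jaws open and shut, and the axes are right-handed (so a half turn about z gives the same grasp; the last joint's range is limited). The gripper opens to 94 mm and grips with 3 to 60 N. Pads are 16 mm wide; open, the fingers measure 119 mm over their backs; the gripper's body (75 mm by 177 mm) begins 78 mm behind the grasp point.
Start: joints at [-1.315, 0.207, 1.542, -0, 1.393, -0.15], TCP at [227.5, -528.082, 205.447] pointing down, gripper open.
Joint ranges: [-2.73, 2.73], [-0.86, 2.22], [0.23, 2.46], [-1.11, 4.25], [0.08, 2.63], [-2.82, 2.82]. Speed limits (rad/s): [2.79, 2.79, 3.14, 3.14, 3.14, 3.14].

INTERFACE

Orientations are given as a unit quaternion [x, y, z, w].
In Python, from rig import arm, eoat, kin, camera, workorder, telemetry gives the robot as it stands. Calls block until the motion is done:
- arm.movep(position, orientation): joint-space move of the TCP to a pose.
- arm.move_linear(position, orientation=None, speed=150, max_force=None): straight line of the TCP; orientation=None keeps the orientation; speed is the mean speed in mm/s. With max_force (N) it stops when the force on the tool has changed by that much, and returns True; else False.
- arm.goto_joints(angles): joint-space move.
- eoat.open_jaws() and eoat.close(grasp_force=None): open the fingers fully, or close them until they stop; grasp_force is the grip in N (None keeps the last).
- arm.hold(seconds).
- kin.ik(position, orientation): joint angles nearest the present ones, or None.
- camera(name): name is "scene" or "top" or "wrist"; returns a dict with "img" (480x640x3 uint8, red, green, blue), "camera_matrix" (3x3 intrinsics, pixels), "R" (3x3) and "t" (3): a world point X has camera coordinates R X + t. Camera axes: x right, y down, z forward; pixel columns grow to the right and rows downward; lengths in mm; the calibration is good to about 2 mm. The wrist camera is an equidistant fisheye: a pixel r from the principal point sees the ray r / f radians off the axis. A picture is of the moment at which its call begins. There is no depth.
A pose or a line that the arm cannot do raises arm.MotionError and nothing moves.
- workorder.finish_job(): hands the job in, once; it reports no verdict.
Readings, each from a call of its own:
- telemetry.get_t(): time.
- telemetry.get_qpos(): joint angles.
- telemetry.get_dq(): joint speeds.
- telemetry.get_effort(): joint torques, N m.
- telemetry.get_eef_pos(): TCP position.
- telemetry.get_tool_rot(): TCP orientation.
- telemetry.get_contact_force(): force on the tool from outside, world axes, zero at the start.
- telemetry.get_moment(): the same for the moment, N m.
- telemetry.get_finger_gap(): finger opening in mm.
Only numpy, scipy, OpenCV 4.12 (cv2) and the standard library are available. Lean on these libraries where they do the work, as an engineer would, in place of code of your own. Each camera call takes 0.05 s, during which the arm holds its last target.

TASK

Take the flat gel cassette from its chill block and set it in the tilted metal rest, foot down on the ledge, and let go of it there. Then take it again by its wide head end, turn it edge-on to the sloping slot of the reader and lower it foot first, without forcing or dropping it, until it sits fully home; then let go. Leave the other things on the bench where they are.

Things in the scene. Friction and masses are not known exactly. Their poses are not given: they have to be found in the camera images.
- cassette_mid (a point): Centre of the gel cassette: flat T-shaped grey plastic plate with a clear window, 110 mm long (x), 64 wide (y), 10 thick (z), 85 to 170 g; the last 12 mm at its head (+x end) are 84 mm wide. Starts lying flat on the chill block, head away from the robot. x: foot to head; z: out of the face that is up at the start (both faces alike).
- cassette_foot (a point): Middle of the cassette's foot edge (55 mm from its centre along -x, half-way through the thickness); same axes as the cassette.
- chill_block: Fixed aluminium block under the cassette at the start, 70 x 44 mm, 30 mm high (narrower than the cassette: its long sides overhang by about 10 mm each). Origin: centre of its underside.
- rest: Fixed metal rest leaning back at 45 degrees. Origin: middle of the inner corner of back plate and ledge, 22 mm above the bench. x: up along the back plate, away from the robot; y: across; z: square out of the plate, up and towards the robot. Back plate: face z = 0, 40 mm wide, 62 mm long, 8 thick (a cassette overhangs it). Ledge: face x = 0, 60 mm wide, 14 mm deep, 8 thick.
- stand: Flat steel foot carrying the rest, 120 x 80 x 8 mm (from 35 mm before to 85 mm behind the rest's corner). Origin: on the bench below the rest's corner.
- slot: Slot in the sloping top of the fixed white reader. Origin: centre of its mouth, 95 mm above the bench. z: out of the slot (up, leaning 20 degrees towards the robot); y: along the slot; x: across it (away from the robot, 20 degrees up). Opening 70 mm (y) by 13 mm (x), 50 mm deep, flat floor, square edges. Top face 130 (y) by 100 mm (x). A cassette that is home stands out 60 mm, head up.
- reader: Fixed reader: grey base 160 x 150 x 40 mm high carrying the tilted white block with the slot. Origin: on the bench below the slot's mouth.
- cassette: The whole cassette, with the axes of its centre; origin 5 mm below that centre along z (middle of the underside at the start).
Mind the look-alikes: they are no part of the job. What is meant by the cassette is not brown, and is the larger of those in its own colour. Leave any red look-alike of the reader alone.

How it is judged:
By the outcome, as a careful person would: the job done as asked, in the order asked, and still so for the second after the job is handed in, with the robot touching nothing.
It also fails if it takes over 67 s, if anything falls off the work surface, if the arm or the gripper's body presses on something with over 40 N, if the wrist force passes 120 N, or if a joint passes its speed limit or range.

## Working session

There is one attempt and no reset: what is moved stays moved. The work goes in short steps, each a Python script; the robot and the scene stay as the last script left them, time stands still between calls to the robot, and variables do not carry over. Pictures are saved under pics/ and viewed, and the job is handed in when it is done.

```bash
mkdir -p pics; ls; python3 - <<'E'
from rig import arm, eoat, kin, camera, workorder, telemetry
import cv2,numpy as np
for n in ["scene","top","wrist"]:
    c=camera(n); cv2.imwrite(f"pics/{n}0.png",c["img"][:,:,::-1]); print(n,c["camera_matrix"].tolist(),np.round(c["R"],4).tolist(),np.round(c["t"],1).tolist())
print(telemetry.get_t(),telemetry.get_tool_rot(),telemetry.get_finger_gap())
E
```

```text
pics
scene [[574.9682516756004, 0.0, 323.66149441495116], [0.0, 574.9682516756004, 240.33169225498355], [0.0, 0.0, 1.0]] [[0.578, 0.816, -0.003], [0.4893, -0.3495, -0.799], [-0.6531, 0.4604, -0.6013]] [-273.8, -131.7, 1729.4]
top [[566.86549655895, 0.0, 320.2671292627799], [0.0, 566.86549655895, 232.81643172726024], [0.0, 0.0, 1.0]] [[0.0269, -0.9996, -0.0059], [-0.9953, -0.0262, -0.0936], [0.0934, 0.0084, -0.9956]] [34.1, 448.4, 1325.8]
wrist [[371.64829954431775, 0.0, 320.754822992626], [0.0, 371.64829954431775, 238.81909797585098], [0.0, 0.0, 1.0]] [[0.3952, -0.9186, -0.0023], [-0.8917, -0.3842, 0.2393], [-0.2207, -0.0925, -0.9709]] [-573.9, -24.6, 392.1]
0.15 [ 8.35363889e-01 -5.49696599e-01 -6.68142313e-04 -6.13604697e-04] 94.05446387372135
```

View pics/scene0.png

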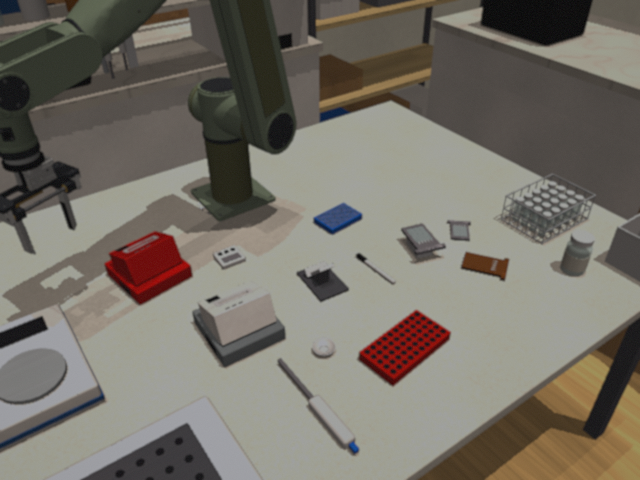

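View pics/top0.png

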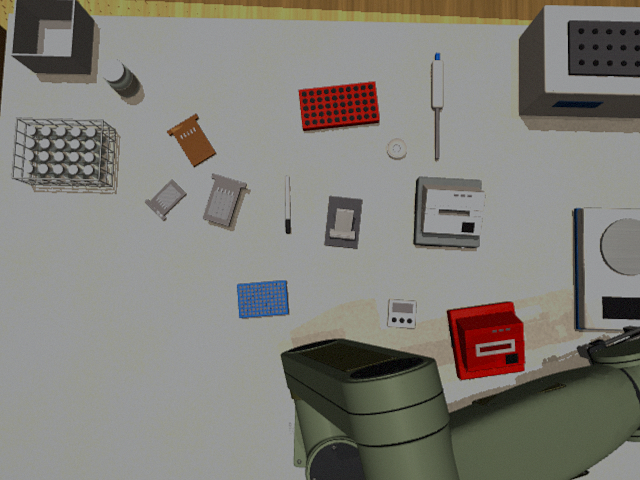

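View pics/wrist0.png

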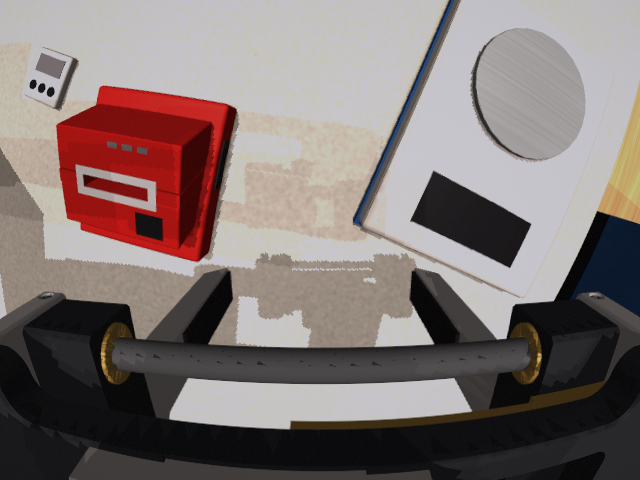

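The cassette candidates in the top view are:
- the large grey one at (225,202), raised on a block
- a small grey one at (165,200)
- a brown one at (192,140)

The large grey one fits: it isn't brown and is the larger of the two greys. The reader is the white one at (450,212), not the red one at (488,340). The rest is at (343,222). I'll confirm with enlarged crops.

```bash
python3 - <<'E'
import cv2,numpy as np
t=cv2.imread('pics/top0.png'); s=cv2.imread('pics/scene0.png')
a=cv2.resize(t[110:240,140:270],(400,400),interpolation=cv2.INTER_CUBIC)
b=cv2.resize(t[165:265,400:500],(400,400),interpolation=cv2.INTER_CUBIC)
c=cv2.resize(t[185:255,310:380],(400,400)[:2],interpolation=cv2.INTER_CUBIC)
cv2.imwrite('pics/crop1.png',np.hstack([a,c]))
d=cv2.resize(s[210:280,390:515],(400,224),interpolation=cv2.INTER_CUBIC)
e=cv2.resize(s[240:370,180:360],(400,289),interpolation=cv2.INTER_CUBIC)
m=np.zeros((400,800,3),np.uint8); m[:,:400]=b; m[:200,400:]=d[:200]; m[200:,400:]=e[:200]
cv2.imwrite('pics/crop2.png',m)
E
```

```text
(no output)
```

View pics/crop1.png

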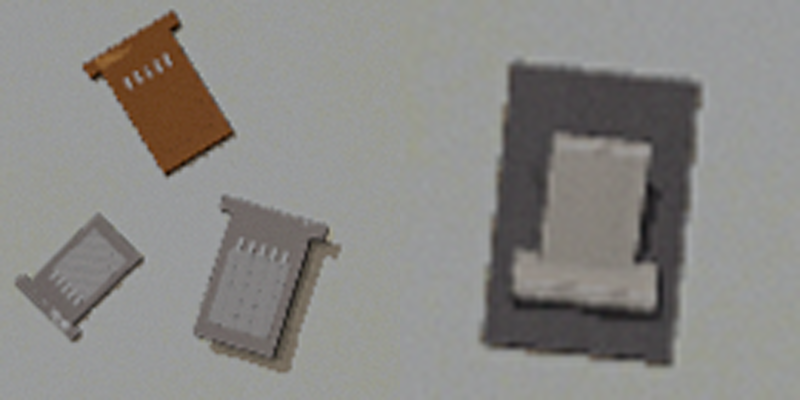

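View pics/crop2.png

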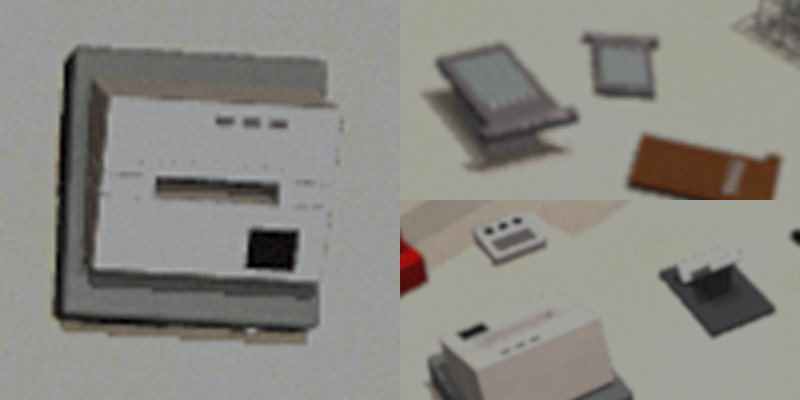

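Confirmed: at (225,202) is the large grey T, casting a raised shadow with its head away from the robot. Next I'll get rough positions from the top camera, check reach for the planned tool poses, and then take wrist close-ups.

```bash
cat > h.py <<'E'
from rig import arm, eoat, kin, camera, workorder, telemetry
import cv2,numpy as np
from scipy.spatial.transform import Rotation as Ro
def rays(c,px,fish=False):
    px=np.atleast_2d(np.array(px,float));K=c["camera_matrix"]
    x=(px[:,0]-K[0,2])/K[0,0]; y=(px[:,1]-K[1,2])/K[1,1]
    if fish:
        r=np.hypot(x,y)+1e-12; d=np.c_[np.sin(r)*x/r,np.sin(r)*y/r,np.cos(r)]
    else: d=np.c_[x,y,np.ones(len(x))]
    R=np.array(c["R"]); return -R.T@np.array(c["t"]), d@R
def onplane(c,px,z,fish=False):
    o,d=rays(c,px,fish); return o+d*((z-o[2])/d[:,2])[:,None]
def proj(c,X,fish=False):
    X=np.atleast_2d(X); p=X@np.array(c["R"]).T+np.array(c["t"]);K=c["camera_matrix"]
    if fish:
        r=np.hypot(p[:,0],p[:,1]); th=np.arctan2(r,p[:,2]); u=p[:,:2]/r[:,None]*th[:,None]
    else: u=p[:,:2]/p[:,2:]
    return u*[K[0,0],K[1,1]]+[K[0,2],K[1,2]]
def tri(obs): # list of (origin, dir)
    A=0;b=0
    for o,d in obs:
        d=d/np.linalg.norm(d);P=np.eye(3)-np.outer(d,d);A=A+P;b=b+P@o
    return np.linalg.solve(A,b)
def quat(z,x):
    z=np.array(z,float);z/=np.linalg.norm(z);x=np.array(x,float);x-=z*(x@z);x/=np.linalg.norm(x)
    return Ro.from_matrix(np.c_[x,np.cross(z,x),z]).as_quat()
def shot(name,f,crop=None,k=1):
    c=camera(name); im=c["img"][:,:,::-1]
    if crop: im=im[crop[1]:crop[3],crop[0]:crop[2]]
    cv2.imwrite('pics/'+f,cv2.resize(im,None,fx=k,fy=k,interpolation=cv2.INTER_CUBIC)); return c
E
python3 - <<'E'
from h import *
c=camera("top")
print("cass head corners/foot",onplane(c,[[212,175],[248,186],[203,219],[230,227]],40).round(0).tolist())
print("rest ledge",onplane(c,[[331,234],[355,238]],32).round(0).tolist())
print("slot",onplane(c,[[439,211],[470,214]],95).round(0).tolist())
def test(n,p,z,x):
    q=kin.ik(p,quat(z,x)); print(n,None if q is None else np.round(q,2))
s=2**.5/2
test("A",[560,230,16],[0,0,-1],[0,1,0]);test("A2",[560,230,16],[0,0,-1],[0,-1,0])
for sg in (1,-1):
    test("rest",[580,-40,70],[s,0,-s],[0,sg,0])
    test("restregrasp",[580,-40,90],[-s,0,-s],[s*sg,0,-s*sg])
    a=np.deg2rad(20)
    test("slot",[510,-240,140],[np.sin(a),0,-np.cos(a)],[sg*np.cos(a),0,sg*np.sin(a)])
    test("slothi",[490,-240,220],[np.sin(a),0,-np.cos(a)],[sg*np.cos(a),0,sg*np.sin(a)])
E
```

```text
cass head corners/foot [[576.0, 306.0, 40.0], [552.0, 220.0, 40.0], [471.0, 322.0, 40.0], [454.0, 258.0, 40.0]]
rest ledge [[444.0, 21.0, 32.0], [436.0, -36.0, 32.0]]
slot [[497.0, -220.0, 95.0], [492.0, -290.0, 95.0]]
A [ 0.25  0.48  1.6  -0.    1.06 -1.32]
A2 [ 0.25  0.48  1.6  -0.    1.06  1.82]
rest None
restregrasp [-0.15  0.92  0.92 -0.12  2.07 -0.17]
slot [-0.74  0.06  1.9   0.29  0.94 -0.88]
slothi [-0.77 -0.08  1.85  0.27  1.12 -0.85]
rest [-0.37  0.11  2.26  1.49  0.26 -0.18]
restregrasp None
slot [-0.74  0.06  1.9   0.29  0.94  2.26]
slothi [-0.77 -0.08  1.85  0.27  1.12  2.29]
```

```bash
python3 - <<'E'
from h import *
c=camera("wrist");R=np.array(c["R"]);o=-R.T@c["t"]
T=Ro.from_quat(telemetry.get_tool_rot()).as_matrix();p=telemetry.get_eef_pos()
print("cam in tool",(T.T@(o-p)).round(1),"axes",(T.T@R.T).round(3).tolist())
s=2**.5/2;a=np.deg2rad(20)
cr=np.array([450,-8,22.]); 
def test(n,p,z,x):
    for sg in (1,-1):
        q=kin.ik(p,quat(z,np.array(x)*sg)); print(n,sg,None if q is None else np.round(q,2))
X=np.array([s,0,s]);Z=np.array([-s,0,s])
for g in (45,60,75):
  for up in (0,40): test(f"rest g{g} up{up}",cr+X*g+Z*(-14+up),-Z,[0,1,0])
test("regrasp",cr+X*79+Z*5,-X,Z);test("regrasp hi",cr+X*140+Z*5,-X,Z)
E
```

```text
cam in tool [   0.2  -69.6 -180.7] axes [[1.0, -0.0, -0.001], [0.0, 0.971, 0.24], [0.001, -0.24, 0.971]]
rest g45 up0 1 None
rest g45 up0 -1 None
rest g45 up40 1 None
rest g45 up40 -1 None
rest g60 up0 1 [-0.37 -0.01  2.45  1.74  0.26  2.7 ]
rest g60 up0 -1 [-0.37 -0.01  2.45  1.74  0.26 -0.44]
rest g60 up40 1 None
rest g60 up40 -1 None
rest g75 up0 1 None
rest g75 up0 -1 [-0.35 -0.03  2.42  1.6   0.25 -0.28]
rest g75 up40 1 None
rest g75 up40 -1 None
regrasp 1 None
regrasp -1 [-0.13  0.77  1.21 -0.1   1.94 -0.12]
regrasp hi 1 None
regrasp hi -1 [-0.12  0.81  1.05 -0.1   2.07 -0.13]
```

```bash
python3 - <<'E'
from h import *
import pickle
q=quat([0,0,-1],[0,1,0]); D={}
for n,p in (("slot",[520,-255,200]),("rest",[490,-8,150]),("cass",[540,272,130])):
    arm.movep(p,q); arm.hold(0.2); c=camera("wrist"); D[n]=c
    cv2.imwrite(f'pics/w_{n}.png',c["img"][:,:,::-1]); print(n,telemetry.get_t())
D["top"]=camera("top");D["scene"]=camera("scene")
cv2.imwrite('pics/top1.png',D["top"]["img"][:,:,::-1])
pickle.dump(D,open('D.pkl','wb'))
E
```

```text
slot 2.2583
rest 3.5083
cass 4.8583
```

View pics/w_slot.png

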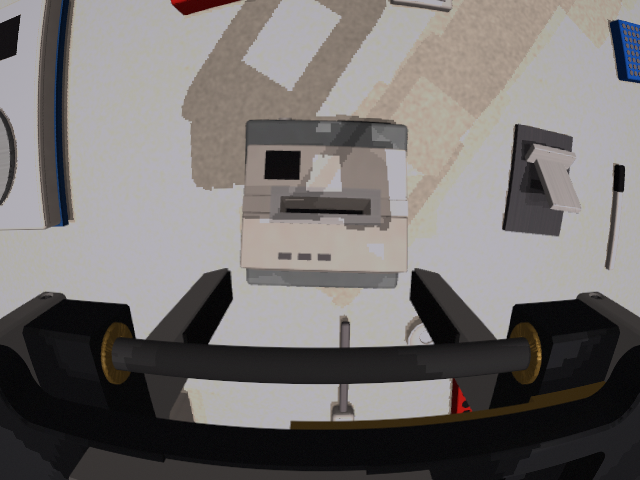

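View pics/w_rest.png

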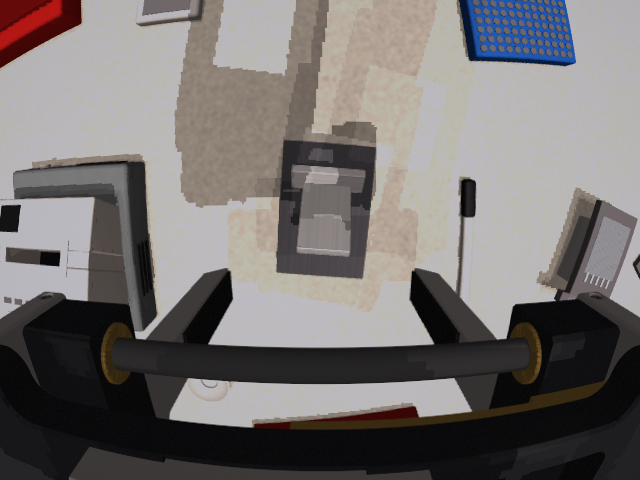

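View pics/w_cass.png

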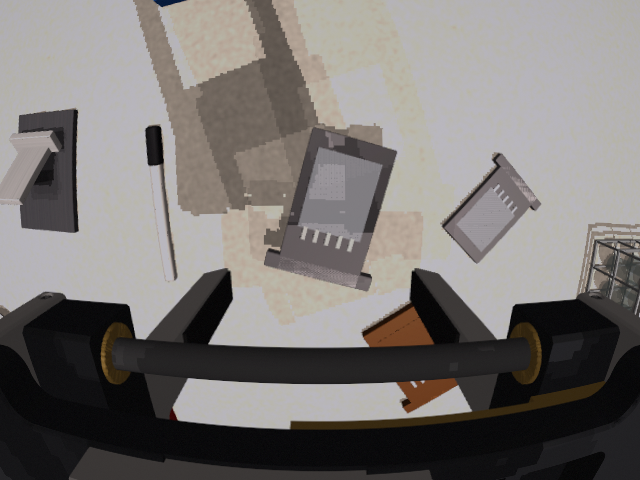

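The wrist views show:
- the slot near (325,205), with its recessed frame
- the rest at about (325,210): ledge at top near (328,173), plate end near (323,250)
- the cassette at about (335,210): foot at top, head from (265,260) to (370,288)

I'll zoom in to pick corners.

```bash
python3 - <<'E'
import cv2
for n,(x,y,w,h) in dict(slot=(235,110,180,135),rest=(270,130,120,90+60),cass=(255,115,160,190)).items():
    im=cv2.imread(f'pics/w_{n}.png')[y:y+h,x:x+w]
    k=min(800/w,600/h);k=int(k); im=cv2.resize(im,None,fx=k,fy=k,interpolation=cv2.INTER_LANCZOS4)
    for i in range(0,w,20): cv2.putText(im,str(x+i),(i*k,10),0,.35,(0,0,255),1);cv2.line(im,(i*k,0),(i*k,im.shape[0]),(0,0,255) if 0 else (0,200,0),1) if 0 else cv2.line(im,(i*k,0),(i*k,6),(0,0,255),1)
    for i in range(0,h,20): cv2.putText(im,str(y+i),(0,i*k+4),0,.35,(0,0,255),1)
    cv2.imwrite(f'pics/z_{n}.png',im); print(n,k)
E
```

```text
slot 4
rest 4
cass 3
```

View pics/z_slot.png

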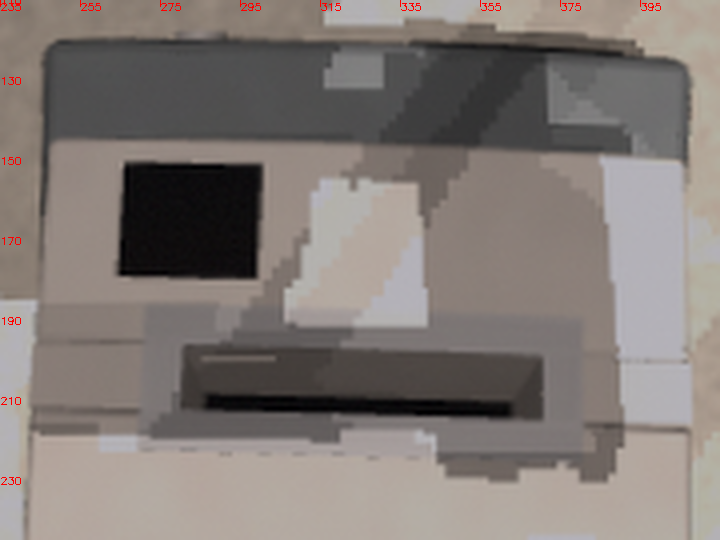

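View pics/z_rest.png

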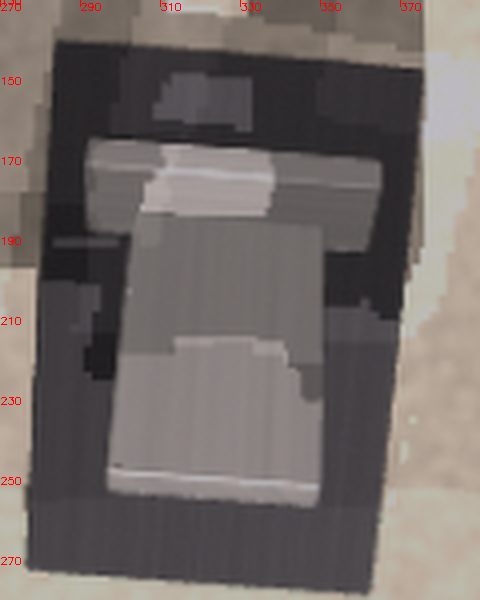

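View pics/z_cass.png

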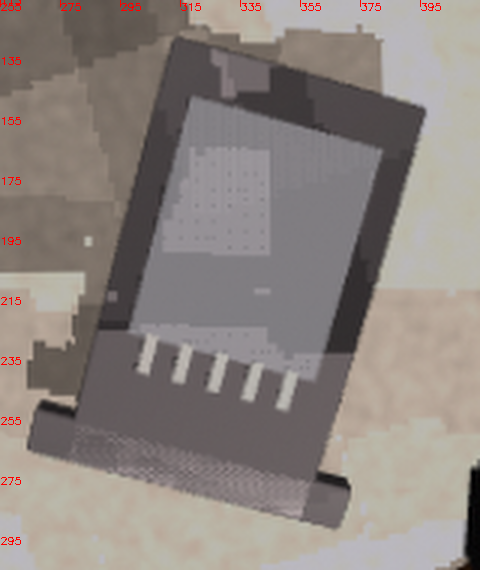

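```bash
python3 - <<'E'
from h import *
import pickle
D=pickle.load(open('D.pkl','rb'))
def P(n,px,z): return np.array([onplane(D[n],[p],zz,True)[0] for p,zz in zip(px,z)])
s=P("slot",[(280.5,196.25),(370.75,198.75),(370.75,215),(280.5,212.25)],[92.8,92.8,97.2,97.2])
y=(s[1]+s[2]-s[0]-s[3])/2; print("slot",s.round(1).tolist(),"c",s.mean(0).round(1),"len",np.linalg.norm(y[:2]),"yaw",np.degrees(np.arctan2(-y[0],y[1])))
print(" horizontal gap", np.linalg.norm((s[3]+s[2]-s[0]-s[1])/2), "expect 13")
r=P("rest",[(292,171.25),(365,176.75),(297,247),(350.5,252)],[31.9,31.9,65.8,65.8])
for a,b in ((0,1),(2,3)):
    y=r[b]-r[a];print("rest",r[a].round(1),r[b].round(1),"len",np.linalg.norm(y),"yaw",np.degrees(np.arctan2(-y[0],y[1])))
m1=(r[0]+r[1])/2;m2=(r[2]+r[3])/2;d=m2-m1;print(" mid",m1,m2,"horiz len",np.linalg.norm(d[:2]),"exp",9.9+43.84,"yaw",np.degrees(np.arctan2(d[1],d[0])))
k=P("cass",[(313.3,127.7),(396.7,151.7),(264.3,264.3),(368.3,291)],[40]*4)
f=(k[0]+k[1])/2;h=(k[2]+k[3])/2;d=h-f
print("cass",k.round(1).tolist(),"w",np.linalg.norm(k[1]-k[0]),np.linalg.norm(k[3]-k[2]),"L",np.linalg.norm(d),"yaw",np.degrees(np.arctan2(d[1],d[0])),np.degrees(np.arctan2(-(k[1]-k[0])[0],(k[1]-k[0])[1])),"c",(f+h)/2)
# reproject into top
for nm,X in (("slot",s),("rest",r),("cass",k)):
    print(nm,"in top0",proj(D["top"],X).round(1).tolist())
E
```

```text
slot [[487.7, -287.1, 92.8], [489.7, -216.3, 92.8], [501.9, -216.6, 97.2], [499.7, -286.8, 97.2]] c [ 494.8 -251.7   95. ] len 70.51690112063793 yaw -1.742219594608082
 horizontal gap 12.861458011122444 expect 13
rest [440.  -32.3  31.9] [444.5  26.5  31.9] len 59.00112289775882 yaw -4.342261924873518
rest [493.9 -27.   65.8] [497.8  12.8  65.8] len 39.904976627257525 yaw -5.687090540606509
 mid [442.24388166  -2.93267346  31.9       ] [495.83003672  -7.09640489  65.8       ] horiz len 53.74767598564015 exp 53.74 yaw -4.443047939333971
cass [[456.3, 265.4, 40.0], [473.1, 326.4, 40.0], [558.8, 226.9, 40.0], [581.2, 307.9, 40.0]] w 63.25113217449177 83.97365096978376 L 109.06272309883744 yaw -15.132743600464654 -15.415329276201794 c [517.35949727 281.65444462  40.        ]
slot in top0 [[468.4, 215.9], [437.0, 214.2], [437.5, 208.5], [468.8, 210.3]]
rest in top0 [[353.4, 236.3], [328.5, 233.8], [352.4, 211.7], [335.2, 209.6]]
cass in top0 [[226.9, 225.8], [201.3, 218.0], [245.0, 183.1], [211.2, 172.9]]
```

```bash
python3 - <<'E'
import cv2
im=cv2.imread('pics/top0.png')
a=cv2.resize(im[170:260,400:500],(600,540),interpolation=cv2.INTER_CUBIC);cv2.imwrite('pics/zt_slot.png',a)
b=cv2.resize(im[190:255,315:370],(508,600),interpolation=cv2.INTER_CUBIC);cv2.imwrite('pics/zt_rest.png',b)
E
```

```text
(no output)
```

View pics/zt_slot.png

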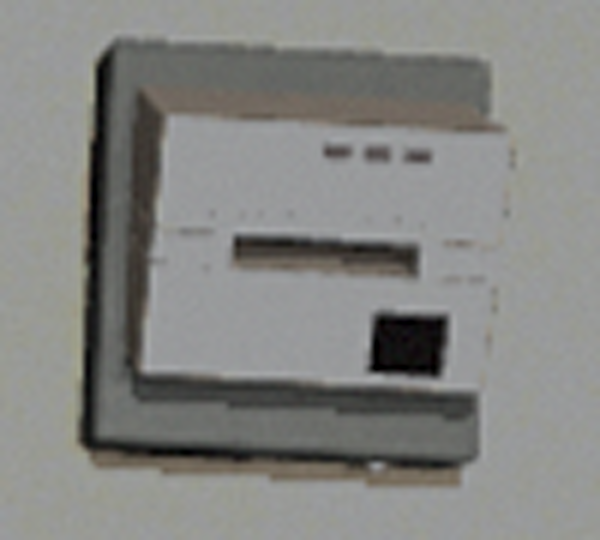

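View pics/zt_rest.png

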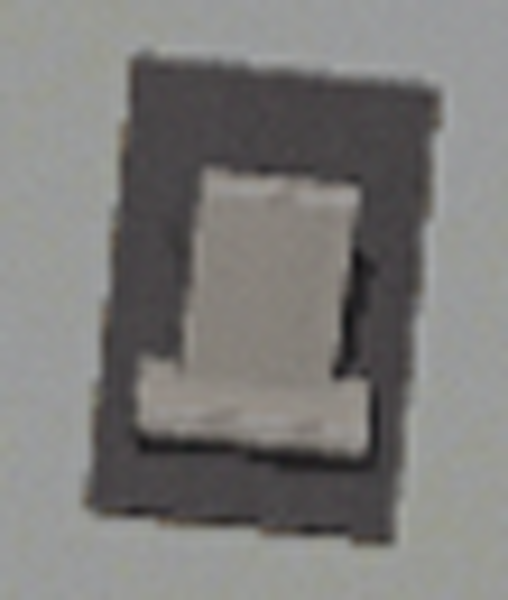

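Both views agree on sizes, to within 1 mm. The top camera has a bias of about 3 mm in y relative to the wrist, which I'll resolve once the gripped cassette is seen at a known TCP. Next I'll check reach for a pick tilted about the jaw axis.

```bash
cat >> h.py <<'E'
def yaw(d): return Ro.from_euler('z',d,degrees=True).as_matrix()
C0=np.array([517.4,281.7,35.]); CY=-15.2       # cassette centre, yaw
RY=-4.6; X1=np.array([442.2,-2.9,31.9]); X2=np.array([495.8,-7.1,65.8])
s2=2**.5/2
RX=yaw(RY)@[s2,0,s2]; RYv=yaw(RY)@[0,1,0]; RZ=yaw(RY)@[-s2,0,s2]
RC=((X1-14*RZ)+(X2-62*RX))/2; RC[2]=22
def tooltilt(t,yw,sg): # tool z tilted forward by t deg (+ = fingers point ahead)
    a=np.radians(t); Y=yaw(yw); return quat(Y@[np.sin(a),0,-np.cos(a)],sg*(Y@[0,1,0]))
def tcp_from_grasp(g,q): return np.array(g)+19*Ro.from_quat(q).as_matrix()[:,2]
E
python3 - <<'E'
from h import *
print("RC",RC, X1-14*RZ, X2-62*RX)
for th in (25,30,35,40,45):
  for sg in (1,-1):
    q=tooltilt(-th,CY,sg); p=tcp_from_grasp(C0,q)
    a=kin.ik(p,q); b=kin.ik(p-np.array([0,0,0])-60*Ro.from_quat(q).as_matrix()[:,2],q)
    q2=tooltilt(45-th,RY,sg); g=RC+RX*55+RZ*5
    c=kin.ik(tcp_from_grasp(g,q2),q2);d=kin.ik(tcp_from_grasp(g+[0,0,100],q2),q2)
    print(th,sg,*[None if v is None else np.round(v,2) for v in (a,b,c,d)])
E
```

```text
RC [452.0841015   -3.63897912  22.        ] [452.06760746  -3.69392885  22.00050506] [452.10059553  -3.5840294   21.95937957]
25 1 [ 0.24  0.68  1.36  0.21  1.49 -1.12] [ 0.22  0.65  1.28  0.2   1.6  -1.12] [-0.22  0.04  2.16  0.09  0.6  -1.78] [-0.22 -0.15  2.08  0.06  0.86 -1.75]
25 -1 [0.24 0.68 1.36 0.21 1.49 2.02] [0.22 0.65 1.28 0.2  1.6  2.02] [-0.22  0.04  2.16  0.09  0.6   1.36] [-0.22 -0.15  2.08  0.06  0.86  1.39]
30 1 [ 0.22  0.73  1.3   0.24  1.58 -1.14] [ 0.2   0.71  1.21  0.23  1.69 -1.13] [-0.21  0.08  2.09  0.05  0.71 -1.74] [-0.21 -0.09  2.01  0.04  0.96 -1.72]
30 -1 [0.22 0.73 1.3  0.24 1.58 2.  ] [0.2  0.71 1.21 0.23 1.69 2.01] [-0.21  0.08  2.09  0.05  0.71  1.4 ] [-0.21 -0.09  2.01  0.04  0.96  1.42]
35 1 [ 0.21  0.79  1.24  0.26  1.67 -1.15] [ 0.18  0.78  1.14  0.26  1.78 -1.14] [-0.21  0.12  2.03  0.03  0.82 -1.71] [-0.21 -0.04  1.95  0.02  1.06 -1.71]
35 -1 [0.21 0.79 1.24 0.26 1.67 1.99] [0.18 0.78 1.14 0.26 1.78 2.  ] [-0.21  0.12  2.03  0.03  0.82  1.43] [-0.21 -0.04  1.95  0.02  1.06  1.44]
40 1 [ 0.19  0.84  1.18  0.29  1.76 -1.16] [ 0.17  0.85  1.06  0.29  1.87 -1.14] [-0.2   0.17  1.96  0.01  0.92 -1.7 ] [-0.2   0.02  1.88  0.01  1.15 -1.69]
40 -1 [0.19 0.84 1.18 0.29 1.76 1.99] [0.17 0.85 1.06 0.29 1.87 2.  ] [-0.2   0.17  1.96  0.01  0.92  1.45] [-0.2   0.02  1.88  0.01  1.15  1.45]
45 1 [ 0.18  0.9   1.12  0.32  1.84 -1.16] [ 0.16  0.92  0.99  0.32  1.96 -1.14] [-0.19  0.22  1.89 -0.    1.03 -1.68] [-0.19  0.08  1.82 -0.    1.25 -1.68]
45 -1 [0.18 0.9  1.12 0.32 1.84 1.98] [0.16 0.92 0.99 0.32 1.96 2.  ] [-0.19  0.22  1.89 -0.    1.03  1.46] [-0.19  0.08  1.82 -0.    1.25  1.46]
```

```bash
python3 - <<'E'
from h import *
import pickle
q=tooltilt(-30,CY,1); p=tcp_from_grasp(C0,q); z=Ro.from_quat(q).as_matrix()[:,2]
arm.movep(p-80*z,q); print(arm.move_linear(p,speed=100,max_force=8), telemetry.get_contact_force().round(1))
eoat.close(25); print("gap",telemetry.get_finger_gap(),telemetry.get_eef_pos().round(1))
arm.move_linear(p+[0,0,90],speed=100); arm.hold(.2)
D={n:camera(n) for n in("top","scene","wrist")}; D["pose"]=(telemetry.get_eef_pos(),telemetry.get_tool_rot()); pickle.dump(D,open('D2.pkl','wb'))
for n in("top","scene","wrist"): cv2.imwrite(f'pics/g_{n}.png',D[n]["img"][:,:,::-1])
print("gap",telemetry.get_finger_gap(),telemetry.get_contact_force().round(2),telemetry.get_t())
t,s=D["top"]["img"],D["scene"]["img"]
# predicted positions of cassette corners if centred at the grasp point
T=Ro.from_quat(D["pose"][1]).as_matrix(); g=D["pose"][0]-19*T[:,2]
R=yaw(CY); X=[g+R@v for v in ([-55,32,5],[-55,-32,5],[55,42,5],[55,-42,5])]
print("pred top",proj(D["top"],X).round(1).tolist()); print("pred scene",proj(D["scene"],X).round(1).tolist()); print("pred wrist",proj(D["wrist"],X,True).round(1).tolist())
a=cv2.resize(t[120:240,160:280],(400,400),interpolation=cv2.INTER_CUBIC);b=cv2.resize(s[160:280,370:490],(400,400),interpolation=cv2.INTER_CUBIC)
cv2.imwrite('pics/g_z.png',np.hstack([a,b])[:,:,::-1])
E
```

```text
False [ 1.1 -0.8  0.4]
gap 63.54382601815586 [508.4 284.   18.7]
gap 63.83631411931515 [ 0.36  0.58 -1.06] 8.4
pred top [[192.3, 213.4], [220.1, 221.7], [203.3, 164.8], [239.5, 175.6]]
pred scene [[426.0, 194.8], [403.8, 199.4], [451.0, 216.6], [420.5, 223.4]]
pred wrist [[384.0, 188.2], [256.9, 188.3], [412.5, 414.2], [228.6, 414.2]]
```

View pics/g_z.png

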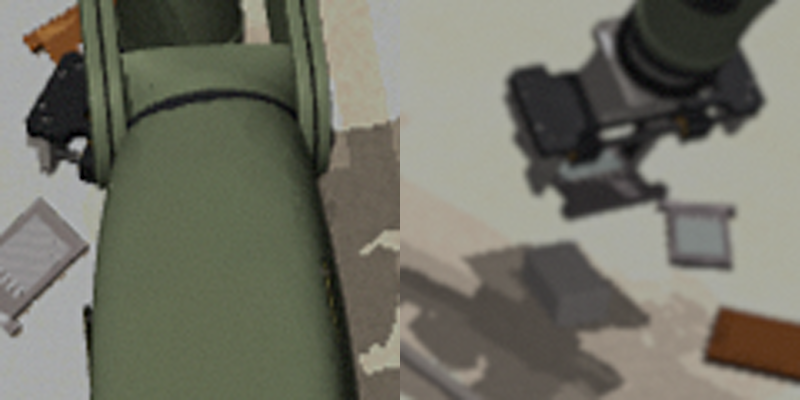

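View pics/g_wrist.png

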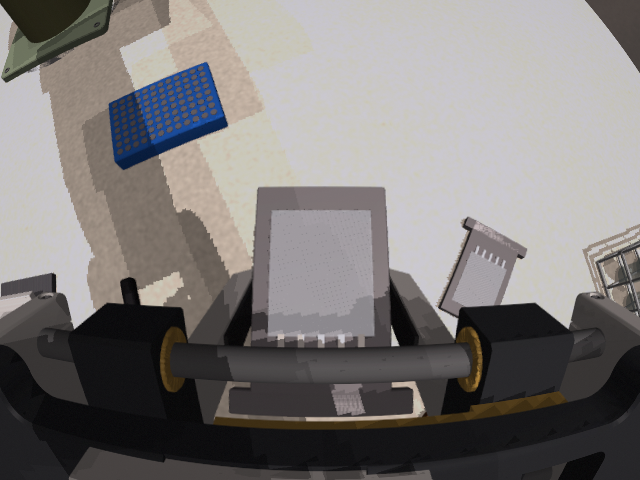

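The wrist picture shows the foot corners at (257,187) and (385,187), within 1 px of the prediction. The grasp is centred and the wrist calibration can be trusted. Next I'll place it in the rest.

```bash
python3 - <<'E'
from h import *
q=tooltilt(15,RY,1)
def P(a,b): return tcp_from_grasp(RC+RX*(55+a)+RZ*(5+b),q)
arm.movep(P(15,35),q); arm.move_linear(P(5,5),speed=80); arm.hold(.1)
f0=telemetry.get_contact_force()
r=arm.move_linear(P(5,-4),speed=20,max_force=3.5); p=telemetry.get_eef_pos()-P(0,0); print("plate",r,"b",(p@RZ).round(2),"a",(p@RX).round(2),(telemetry.get_contact_force()-f0).round(1))
b=p@RZ+.5
c=telemetry.get_eef_pos()+RZ*.5
arm.move_linear(c,speed=20); 
r=arm.move_linear(c-RX*10,speed=20,max_force=3.5); p=telemetry.get_eef_pos()-P(0,0); print("ledge",r,"b",(p@RZ).round(2),"a",(p@RX).round(2),(telemetry.get_contact_force()-f0).round(1),telemetry.get_t())
shot("wrist","r_wrist.png")
E
```

```text
plate True b 0.44 a 5.6 [-0.1  0.   6.2]
ledge True b 0.58 a 0.5 [1.2 0.3 2.3] 11.125
```

View pics/r_wrist.png

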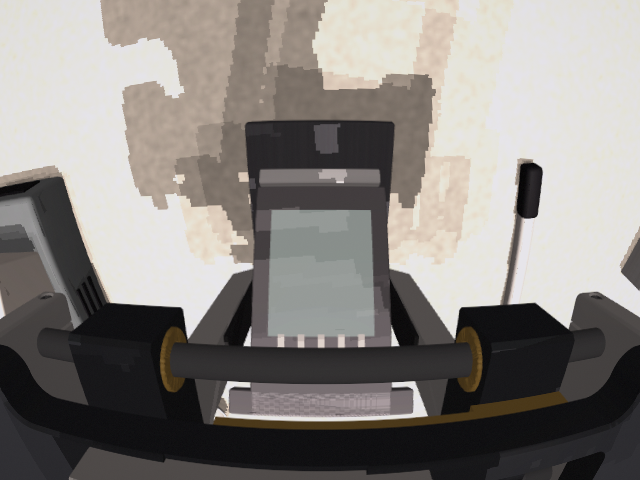

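The foot is on the ledge band at about (320,180), square and centred, with contacts within 0.6 mm of prediction. I'll release it, back off and check.

```bash
python3 - <<'E'
from h import *
q=tooltilt(15,RY,1); z=Ro.from_quat(q).as_matrix()[:,2]
eoat.open_jaws(); arm.hold(.2); p=telemetry.get_eef_pos()
arm.move_linear(p-90*z,speed=150); arm.hold(.2)
c=shot("wrist","r2_wrist.png")
X=[RC+RX*a+RY2 for a,RY2 in ((0,RYv*32+RZ*10),(0,-RYv*32+RZ*10),(110,RYv*42+RZ*10),(110,-RYv*42+RZ*10))]
print(proj(c,X,True).round(1).tolist(),telemetry.get_t())
# regrasp reach
for g in (98,100):
  q=quat(-RX,-RZ)
  for up in (0,60,90):
    v=kin.ik(tcp_from_grasp(RC+RX*(g+up)+RZ*5,q),q); print(g,up,None if v is None else v.round(2))
E
```

```text
[[363.5, 177.5], [277.0, 177.6], [383.5, 329.1], [257.3, 329.2]] 13.0333
98 0 [-0.15  0.78  1.2  -0.05  1.95 -0.07]
98 60 [-0.15  0.81  1.04 -0.05  2.07 -0.07]
98 90 [-0.15  0.84  0.95 -0.06  2.13 -0.08]
100 0 [-0.15  0.78  1.2  -0.05  1.95 -0.07]
100 60 [-0.15  0.81  1.04 -0.05  2.07 -0.07]
100 90 [-0.15  0.84  0.95 -0.06  2.14 -0.08]
```

View pics/r2_wrist.png

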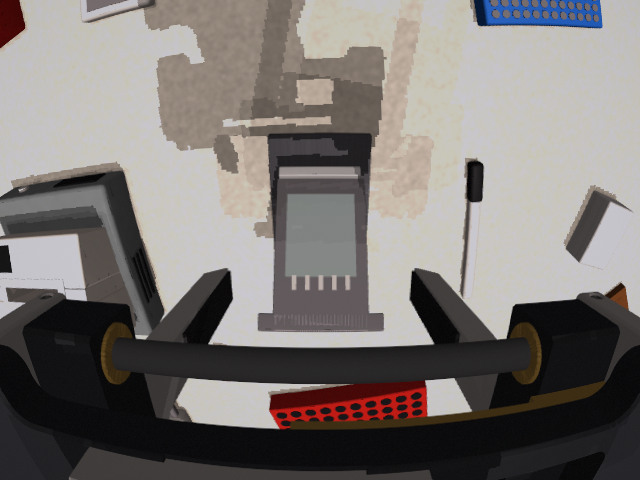

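The cassette sits in the rest, released. Its head corners at (258,330) and (384,330) match the prediction. Now I'll regrasp it by the head.

```bash
python3 - <<'E'
from h import *
q=quat(-RX,-RZ); b=5.3
P=lambda s:tcp_from_grasp(RC+RX*s+RZ*b,q)
arm.move_linear(telemetry.get_eef_pos()+[0,0,70],speed=200)
arm.movep(P(98+90),q); arm.hold(.1)
shot("scene","q_scene.png",(230,190,430,340),4)
r=arm.move_linear(P(98),speed=70,max_force=5); print("hit?",r,telemetry.get_contact_force().round(1))
shot("scene","q_scene2.png",(230,190,430,340),4); shot("wrist","q_wrist.png"); print(telemetry.get_t())
E
```

```text
hit? False [-0.2  0.   0.4]
16.675
```

View pics/q_scene2.png

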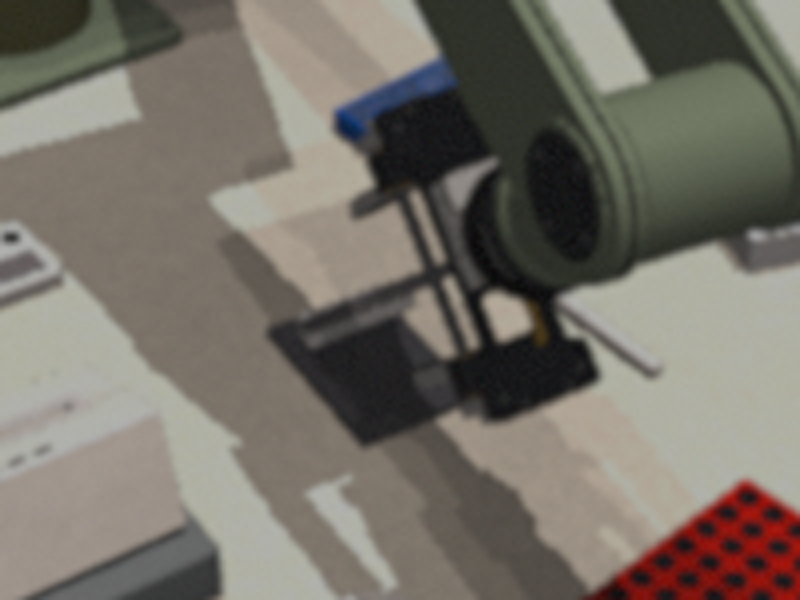

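View pics/q_wrist.png

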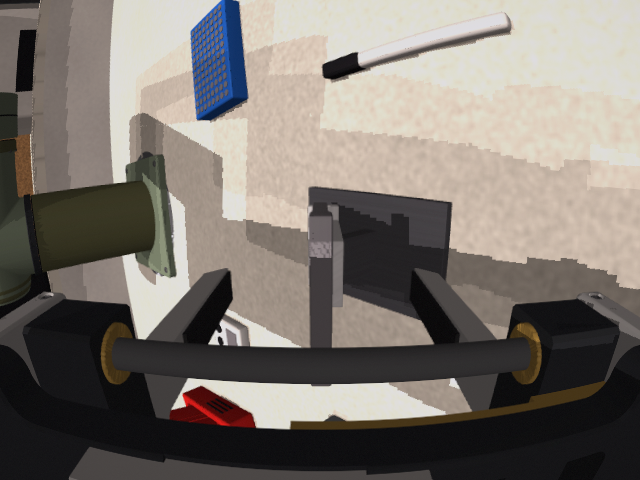

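The cassette edge is at column about 320, midway between the fingers. I'll close, lift out along the plate, and carry it to above the slot.

```bash
cat >> h.py <<'E'
SYAW=-1.8; SC=np.array([494.8,-251.7,95.]); a20=np.radians(20)
SX=yaw(SYAW)@[np.cos(a20),0,np.sin(a20)]; SY=yaw(SYAW)@[0,1,0]; SZ=yaw(SYAW)@[-np.sin(a20),0,np.cos(a20)]
E
python3 - <<'E'
from h import *
import pickle
eoat.close(35); print("gap",telemetry.get_finger_gap(),telemetry.get_contact_force().round(1))
p=telemetry.get_eef_pos(); arm.move_linear(p+RX*15+RZ*1.5,speed=50); arm.move_linear(p+RX*60+RZ*20,speed=120)
q=quat(-SZ,SX)
# foot 40 mm above the mouth: grasp point 98 from foot
P=lambda h:tcp_from_grasp(SC+SZ*(98+h),q)
arm.movep(P(60),q); arm.move_linear(P(30),speed=60); arm.hold(.3)
D={n:camera(n) for n in("top","scene","wrist")}; D["pose"]=(telemetry.get_eef_pos(),telemetry.get_tool_rot()); pickle.dump(D,open('D3.pkl','wb'))
for n in("top","scene","wrist"): cv2.imwrite(f'pics/s_{n}.png',D[n]["img"][:,:,::-1])
print("gap",telemetry.get_finger_gap(),telemetry.get_t(),(telemetry.get_eef_pos()-P(30)).round(2))
foot=[SC+SZ*30+SY*u+SX*v for u,v in ((32,-5),(32,5),(-32,-5),(-32,5))]
print("pred foot wrist",proj(D["wrist"],foot,True).round(1).tolist())
print("pred mouth wrist",proj(D["wrist"],[SC+SY*u+SX*v for u,v in((35,-6.5),(35,6.5),(-35,6.5),(-35,-6.5))],True).round(1).tolist())
E
```

```text
gap 9.872940604284192 [-1.  -0.8  0.7]
gap 9.66107960901681 21.1083 [ 0.02 -0.14  0.28]
pred foot wrist [[312.0, 201.4], [326.2, 201.4], [312.6, 286.7], [325.9, 286.7]]
pred mouth wrist [[311.0, 192.3], [327.6, 192.3], [327.3, 276.9], [311.5, 276.9]]
```

View pics/s_wrist.png

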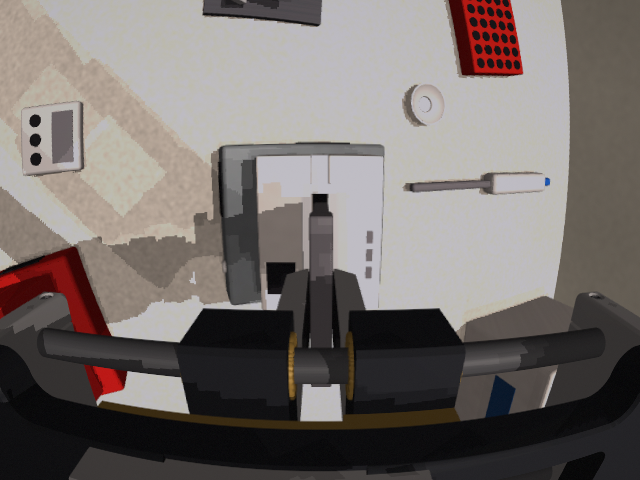

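View pics/s_scene.png

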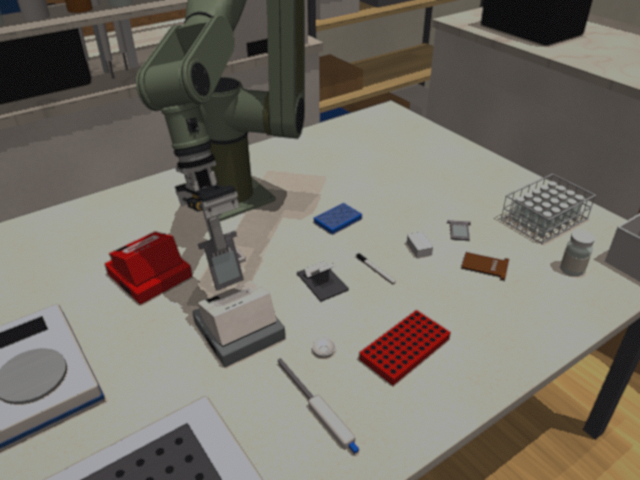

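```bash
python3 - <<'E'
import cv2
im=cv2.imread('pics/s_wrist.png')[170:260,270:370]; cv2.imwrite('pics/s_zw.png',cv2.resize(im,None,fx=6,fy=6,interpolation=cv2.INTER_LANCZOS4))
im=cv2.imread('pics/s_scene.png')[210:360,170:300]; cv2.imwrite('pics/s_zs.png',cv2.resize(im,None,fx=4,fy=4,interpolation=cv2.INTER_CUBIC))
E
```

```text
(no output)
```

View pics/s_zw.png

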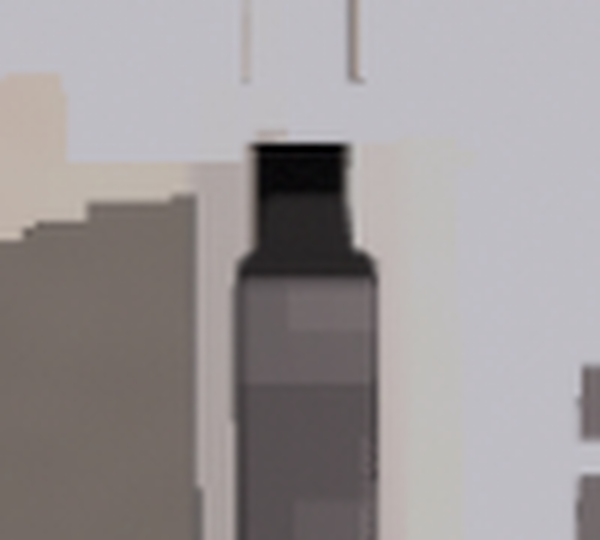

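View pics/s_zs.png

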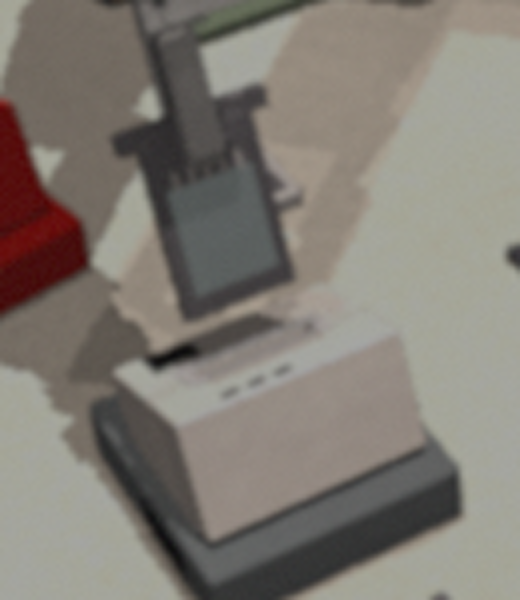

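```bash
python3 - <<'E'
from h import *
import pickle
D=pickle.load(open('D3.pkl','rb')); p,qq=D["pose"];T=Ro.from_quat(qq).as_matrix();g=p-19*T[:,2]
# cassette axes: x=-toolz z=-toolx y=-tooly ; foot at g-98x
x,z=-T[:,2],-T[:,0];y=np.cross(z,x)
for nm,s,w in (("foot+",-98,32),("foot-",-98,-32),("shoulder+",0,42),("head+",12,42),("head-",12,-42)):
    X=[g+x*s+y*w+z*v for v in(-5,5)]
    print(nm,"wrist",proj(D["wrist"],X,True).round(1).tolist(),"scene crop",((proj(D["scene"],X)-[170,210])*4).round(0).tolist())
E
python3 - <<'E'
import cv2
im=cv2.imread('pics/s_wrist.png')[180:330,260:380]; cv2.imwrite('pics/s_zw2.png',cv2.resize(im,None,fx=4,fy=4,interpolation=cv2.INTER_LANCZOS4))
E
```

```text
foot+ wrist [[326.4, 201.7], [312.2, 201.7]] scene crop [[297.0, 280.0], [290.0, 275.0]]
foot- wrist [[326.1, 287.0], [312.7, 287.0]] scene crop [[188.0, 324.0], [181.0, 319.0]]
shoulder+ wrist [[329.7, 210.7], [307.0, 210.7]] scene crop [[270.0, 105.0], [263.0, 101.0]]
head+ wrist [[330.3, 215.5], [305.9, 215.5]] scene crop [[264.0, 83.0], [257.0, 80.0]]
head- wrist [[328.8, 386.4], [308.4, 386.4]] scene crop [[115.0, 138.0], [108.0, 134.0]]
```

View pics/s_zw2.png

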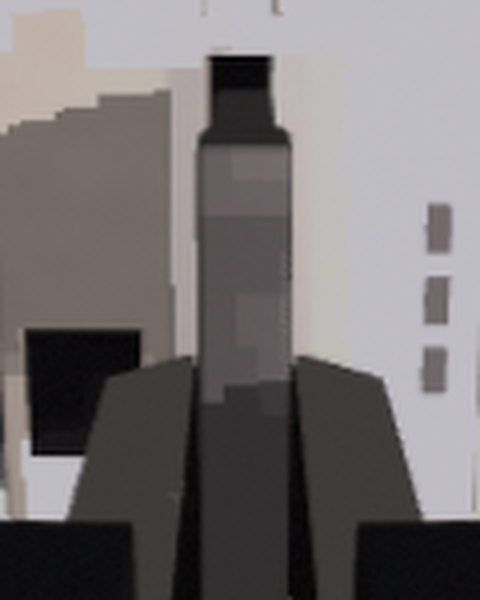

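In the zoomed wrist view:
- The mouth's +y end is at row 194.2, against 192.3 predicted, so the slot lies about 1.4 mm further towards −y.
- The mouth centre column is 320.0, and the cassette is about 0.6 px to the right of it, roughly 0.5 mm.
- The foot edge is at row 202, as predicted.

I'll correct for these offsets and lower with force guarding.

```bash
python3 - <<'E'
from h import *
q=quat(-SZ,SX); C=SC-SX*.4-SY*1.2
P=lambda h:tcp_from_grasp(C+SZ*(98+h),q)
arm.move_linear(P(5),speed=40); arm.hold(.2); f0=telemetry.get_contact_force()
r=arm.move_linear(P(-12),speed=15,max_force=4); p=telemetry.get_eef_pos()-P(0)
f=telemetry.get_contact_force()-f0
print("stop",r,"h",(p@SZ).round(2),"f xyz slot",np.round([f@SX,f@SY,f@SZ],2),"M",telemetry.get_moment().round(2),telemetry.get_t())
shot("scene","i_scene.png",(170,210,300,360),4); shot("wrist","i_wrist.png",(260,180,380,330),4)
E
```

```text
stop False h -11.88 f xyz slot [ 1.26 -0.1   0.13] M [-0.06  0.19 -0.01] 23.3667
```

View pics/i_scene.png

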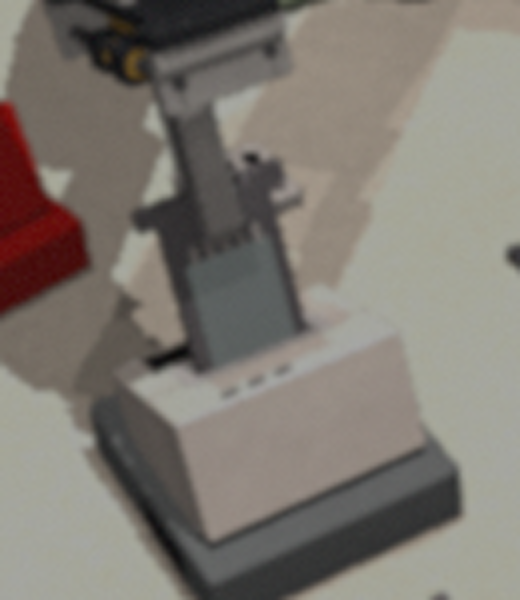

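It has entered 12 mm with a light side force of 1.3 N towards +SX. I'll ease towards +SX and continue.

```bash
python3 - <<'E'
from h import *
q=quat(-SZ,SX)
# f0: free-air reference force was near zero drift; use tared estimate from last step
off=0.4; C0=SC-SX*.4-SY*1.2
def P(h,o): return tcp_from_grasp(C0+SX*o+SZ*(98+h),q)
arm.move_linear(P(-12,off),speed=10); arm.hold(.1)
F=lambda:(lambda f:np.round([f@SX,f@SY,f@SZ],2))(telemetry.get_contact_force())
print(F())
for h in (-22,-32,-42,-47):
    r=arm.move_linear(P(h,off),speed=20,max_force=4); arm.hold(.05); p=telemetry.get_eef_pos()-P(0,off)
    print(h,r,"h",(p@SZ).round(2),F(),telemetry.get_moment().round(2),telemetry.get_t())
    if r: break
E
```

```text
[-0.05  0.2  -1.12]
-22 False h -22.01 [-0.42  1.11 -2.31] [ 0.02  0.17 -0.02] 24.5167
-32 False h -32.02 [-0.6   0.19 -1.53] [-0.04  0.18 -0.04] 25.2167
-42 False h -42.01 [-0.01  0.46 -1.2 ] [ 0.03  0.12 -0.  ] 25.9167
-47 False h -47.11 [-0.17  0.39 -1.09] [-0.04  0.21 -0.04] 26.3667
```

Free running. Now the last few mm, feeling for the floor.

```bash
python3 - <<'E'
from h import *
q=quat(-SZ,SX); off=.4; C0=SC-SX*.4-SY*1.2
def P(h,o): return tcp_from_grasp(C0+SX*o+SZ*(98+h),q)
F=lambda:(lambda f:np.round([f@SX,f@SY,f@SZ],2))(telemetry.get_contact_force())
r=arm.move_linear(P(-53,off),speed=8,max_force=5); p=telemetry.get_eef_pos()-P(0,off)
print(r,"h",(p@SZ).round(2),F(),telemetry.get_t())
shot("scene","j_scene.png",(170,210,300,360),4); shot("wrist","j_wrist.png",(220,130,420,280),4)
E
```

```text
True h -49.21 [0.43 0.48 5.19] 26.8
```

View pics/j_scene.png

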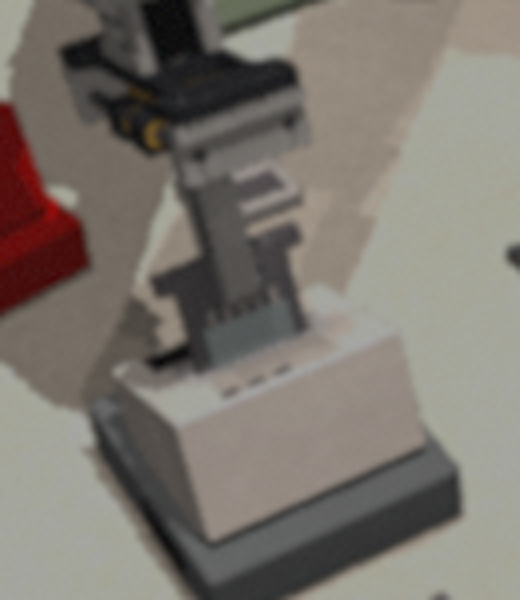

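Firm contact at h = −49.2 mm, against −50 nominal, so that's the floor. I'll release it, retract along the slot axis and check.

```bash
python3 - <<'E'
from h import *
eoat.open_jaws(); arm.hold(.3); p=telemetry.get_eef_pos(); print(telemetry.get_contact_force().round(1))
print(arm.move_linear(p+SZ*110,speed=120,max_force=8)); 
# move to the robot side: view from camera at -x
q=quat([0,0,-1],[0,1,0]); arm.movep([530,-253,250],q); arm.hold(.2)
c=shot("wrist","k_wrist.png"); d=shot("scene","k_scene.png",(170,210,300,360),4)
C=SC-SY*1.2
X=[C+SZ*60+SY*u+SX*v for u,v in((42,-5),(-42,-5),(42,5),(-42,5))]+[C+SZ*48+SY*42-SX*5,C+SZ*48-SY*42-SX*5]
print("pred home wrist",proj(c,X,True).round(1).tolist()); print("pred scene crop",((proj(d,X)-[170,210])*4).round(0).tolist(),telemetry.get_t())
im=cv2.imread('pics/k_wrist.png')[90:290,220:420];cv2.imwrite('pics/k_zw.png',cv2.resize(im,None,fx=3,fy=3,interpolation=cv2.INTER_CUBIC))
E
```

```text
[ 0.2 -0.3  0.6]
False
pred home wrist [[377.4, 162.8], [266.5, 159.5], [377.5, 175.4], [265.7, 172.0], [375.0, 167.4], [268.5, 164.2]]
pred scene crop [[292.0, 219.0], [147.0, 276.0], [299.0, 224.0], [154.0, 281.0], [297.0, 239.0], [153.0, 297.0]] 31.05
```

View pics/k_zw.png

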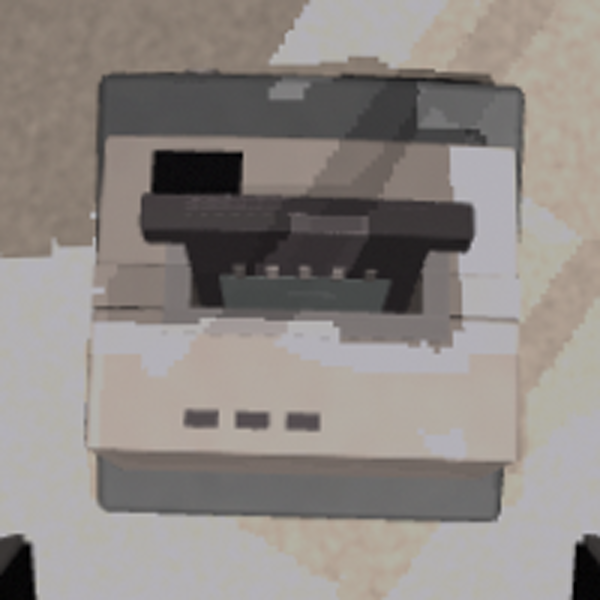

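View pics/k_scene.png

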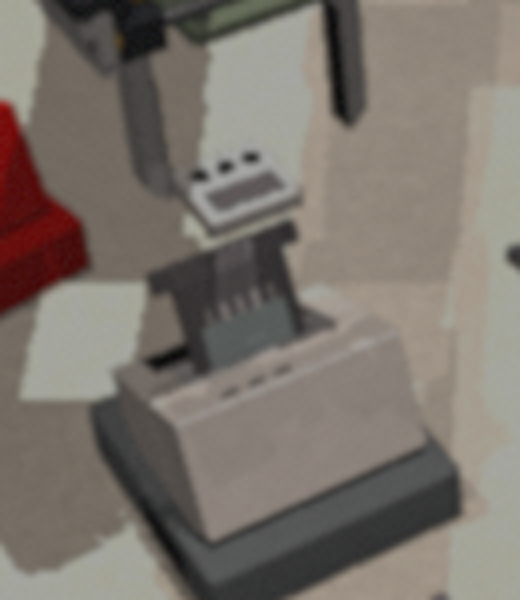

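The cassette's head is level across the slot. The scene head corners at (148,277) and (297,225) match the home prediction within 2 crop px. In the wrist view it leans about 4 px towards the robot, consistent with slot clearance. Nothing else has moved and the arm is clear, so I'll hand in.

```bash
python3 - <<'E'
from h import *
print(telemetry.get_contact_force().round(1),telemetry.get_finger_gap()); workorder.finish_job(); print(telemetry.get_t())
E
```

```text
[ 0.3  0.8 -0.2] 94.00880780423016
the job is handed in; nothing more can be done
the job is handed in; nothing more can be done
```

The job is done and handed in at about 31 s of the 67 s allowed; no verdict is reported.

**What I did:** I picked the large grey cassette off the chill block by its long edges and set it foot down on the rest's ledge. I let go and saw it seated there. I then regrasped it by the head across its thickness, turned it to the slot's 20° lean and lowered it foot first with force guarding. Lowering met no more than about 3 N until it stopped at about 5 N on the slot floor, and there I let go.

**Last checks:**
- **Depth:** it stopped at 49.2 mm against the nominal 50 mm. That is within my measuring error, but not an exact confirmation.
- **Scene camera:** the head corners match the fully home position to within 2 px of a 4x crop, about half a camera pixel.
- **Wrist camera:** the head is level but about 4 px towards the robot. I take this as the cassette leaning within the slot's clearance.
- **Camera disagreement:** the top and wrist cameras differed by about 3 mm in y. I trusted the wrist camera, which matched the first grasp, and shifted the slot 1.2 mm in y after a second wrist view.
- **At hand-in:** the gripper was open and clear of everything, and I saw nothing else on the bench moved.

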